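# Unload and reload a dead-weight curing fixture

## Task

Change the camera module in the curing fixture: take the brass ring weight off and set it aside on the dark rubber pad, then the steel pressure bar beside it, lay the module from the fixture flat in the blue tray and lay the module from the white tray flat in the fixture's nest. Then put the bar back on the new module with its forked ends round the two posts, and lower the weight gently back over the bar's red stem until it sits on the bar. Do not disturb the pump bottle or the grey lens case.

Things in the scene. Friction and masses are not known exactly. Their poses are not given: they have to be found in the camera images.
- fixture: Fixed grey plate 150 x 84 x 10 mm. Origin: centre of underside, x along its length, z up. Four black corner locators (tops z = 21 mm) leave a 62 x 62 mm nest, floor z = 10; its +y and -y sides are open for fingers over 46 mm. Steel guide posts, 8 mm thick, at x = +56 and -56, pointed tops z = 48. Holds at the start, centred, from below: module_old, bar, weight.
- pad: Dark grey rubber pad 150 x 110 x 3 mm, fixed, where the fixture's loose parts are set aside; empty at the start. Origin at the centre of its underside, x along its 150 mm, z up.
- tray_white: White plastic tray, 86 x 86 mm, fixed, that holds module_new at the start. Origin at the centre of its underside, z up. Floor 4 mm thick, rim 12 mm high and 9 mm wide round a pocket 68 x 68 mm; the rims on its +y and -y sides have a gap 34 mm wide in the middle for a finger.
- tray_blue: Blue plastic tray of the same shape and size as the white one, fixed, empty at the start: module_old goes here. Origin at the centre of its underside, z up; finger gaps on its +y and -y sides.
- bar: Loose steel bar 138 x 18 x 8 mm, 0.12 kg, lying on module_old. Origin: centre of underside, x along it, z up. Central round pad, diameter 42, bears a red stem to lift it by (12 mm thick, top at z = 60, rounded). Forked ends, 28 wide; slots 18 wide, 23 long, go round the fixture's posts. Rests at z = 31 in the fixture when a module lies in the nest. Either way round is right.
- weight: Brass ring weight, loose, about 0.25 kg: outside diameter 44 mm, bore 25 mm, 30 mm high. Origin at the centre of its underside, z up. At the start it stands on the bar's round pad (underside at z = 39 mm) with the bar's stem through its bore.
- module_old: Camera module with a small green dot in one corner of its light grey face, in the fixture under the bar at the start, its edges showing. A flat black-edged body 52 x 52 mm (small fittings reach 56 mm) and 21 mm thick, lying flat, face up, 0.056 kg, loose. Origin at the centre of its underside, z up (thickness), x and y along its sides.
- module_new: Camera module with a small orange dot in one corner of its face, otherwise of the same size and build, lying flat in the white tray at the start. Origin at the centre of its underside, z up, x and y along its sides.
- bottle: White pump bottle with a blue top, 58 mm in diameter, 121 mm high, a bystander at the front edge. Origin at the centre of its underside.
- lens_case: Small dark grey case 53 x 65 x 25 mm lying at the back, a bystander. Origin at the centre of its underside.
Mind the look-alikes: they are no part of the job. Of the things that look like the tray_white, the largest one is meant.

How it is judged:
On the way, in this order (a step that is already met when the one before it is completed fails the run):
1. the ring weight stands on the dark rubber pad (x of weight in the frame of pad between -0.085 and 0.085 m and y of weight in the frame of pad between -0.06 and 0.06 m and height (world z) of weight below 0.01 m and angle between weight's own z axis and vertical below 0.12 rad and linear speed of weight below 0.02 m/s and angular speed of weight below 0.2 rad/s), for 0.2 s.
2. the pressure bar rests on the dark rubber pad as well (all of step 1 and x of bar in the frame of pad between -0.085 and 0.085 m and y of bar in the frame of pad between -0.06 and 0.06 m and height (world z) of bar below 0.01 m and angle between bar's own z axis and vertical below 0.12 rad and linear speed of bar below 0.02 m/s and angular speed of bar below 0.2 rad/s), for 0.2 s.
3. the old module (green dot) lies flat in the blue tray (horizontal distance between module_old and tray_blue below 0.015 m and height (world z) of module_old below 0.009 m and angle between module_old's own z axis and vertical below 0.12 rad and linear speed of module_old below 0.02 m/s and angular speed of module_old below 0.2 rad/s), for 0.2 s.
4. the new module lies flat in the fixture's nest (horizontal distance between module_new and fixture below 0.01 m and height (world z) of module_new below 0.014 m and angle between module_new's own z axis and vertical below 0.12 rad and linear speed of module_new below 0.02 m/s and angular speed of module_new below 0.2 rad/s), for 0.2 s.
5. the bar is back on the new module, its forks round the posts (horizontal distance between module_new and fixture below 0.01 m and height (world z) of module_new below 0.014 m and angle between each of module_new, bar's own z axis and vertical below 0.12 rad and horizontal distance between bar and fixture below 0.012 m and height (world z) of bar between 0.027 and 0.036 m and angle between the x axis of bar and the x axis of fixture, either way round below 0.2 rad and linear speed of bar below 0.02 m/s and angular speed of bar below 0.2 rad/s), for 0.2 s.
At the end, for the whole second after the job is handed in: Old module flat in the blue tray (15 mm); new module flat on the floor of the nest (10 mm); bar flat on it, centred (12 mm), forks round the posts; weight on the bar's round pad (12 mm), stem through its bore; all within 0.12 rad of level, released, at rest (all of step 3 and all of step 5 and horizontal distance between weight and bar below 0.012 m and height (world z) of weight between 0.035 and 0.044 m and angle between weight's own z axis and vertical below 0.12 rad and linear speed of each of module_new, weight below 0.02 m/s and angular speed of each of module_new, weight below 0.2 rad/s); the robot touches nothing.
It fails at once if the pump bottle is pushed more than 20 mm or tipped (distance of bottle from where it was at the start of the episode above 0.02 m or angle between bottle's own z axis and vertical above 0.5 rad).
It fails at once if the lens case is pushed more than 20 mm (distance of lens_case from where it was at the start of the episode above 0.02 m).
It fails at once if the weight is dropped or slammed onto the bar when put back (over 0.4 m/s just above it) (horizontal distance between each of module_new, weight and fixture below 0.02 m and height (world z) of weight between 0.036 and 0.062 m and linear speed of weight above 0.4 m/s).
It also fails if it takes over 128 s, if anything falls off the work surface, if the arm or the gripper's body presses on something with over 40 N, if the wrist force passes 120 N, or if a joint passes its speed limit or range.

## Robot

A 7-joint arm with a two-finger parallel gripper is mounted at the origin on a cart in front of the work surface, level with it; the furniture and walls round the work are solid. World frame = base frame: x ahead of the robot, y to its left, z up, the work surface at z = 0. Lengths are in m, angles in rad, forces in N, time in s.
With the tool pointing down it reaches from about 0.425 to 1.025 m from the base axis. Payload 3.6 kg.
Tool frame: the origin (TCP) lies midway between the tips of the shut fingers; the grasp point (between the pads) lies 19 mm behind it; z points along the fingers, y is the line along which they close (so a half turn about z gives the same grasp; the last joint's range is limited). The gripper opens to 85 mm and grips with 20 to 120 N. Pads are 22 mm wide; open, the fingers measure 114 mm over their backs; the gripper's body (76 mm by 85 mm) begins 54 mm behind the grasp point. The pads swing forward as they close: fully open they stand 13 mm farther back than shut.
Start: joints at [1.06, 0.591, 0.048, 1.609, -0.033, 0.943, -0.034], TCP at [0.294, -0.663, 0.231] pointing down, gripper open.
Joint ranges: [-2.69, 2.69], [-0.47, 2.24], [-1.27, 1.36], [0.19, 2.51], [-1.53, 4.68], [0.08, 2.07], [-3.09, 3.09]. Speed limits (rad/s): [2.57, 2.57, 3.14, 3.14, 3.14, 3.14, 3.14].

## Interface

Orientations are given as [roll, pitch, yaw] about the fixed x, y, z axes, in that order (R = Rz(yaw) Ry(pitch) Rx(roll)).
In Python, from rig import * gives the robot as it stands.
- The arm moves only by the tool apply_moves, never from a script. Its argument "targets" is a list of rows, each a list of 7 numbers: the turn, a rotation vector about the tool's x, y, z in degrees, then the shift along the tool's x, y, z in mm, then the opening, from 0 (shut) to 1 (fully open). A call has 1 to 20 rows; each row shifts and turns the commanded pose from where the row before left it, along the tool's axes as they then stand; what a row does not reach is not made up. A row lasts 1/8 s, in which the tool goes at most 62.5 mm and 10.7 degrees, less where a joint would pass 70% of its speed; a pose out of reach is approached as far as the arm can. A call with a gripper value outside its range is refused whole. The fingers move at their own pace and stop on an object; "newtons" is the grip in N (left out, the last holds). Time passes only in rows, so rows that do not move let the fingers close. It gives the time, the measured TCP pose, the force, the opening and the grip force at its end, in the units of the state.
- observe(): the state, without advancing time (a new reading comes with each control period).
- grab_frame(name): name is "side" or "top"; returns a dict with "pixels" (384x512x3 uint8, red, green, blue), "fx", "fy", "cx", "cy" (pixels), "k1" (the pictures are not rectified: a ray, as slopes to the right and down, at radius r is drawn at 1 + k1 r^2 times it, then the intrinsics apply), "rvec" (rotation vector, rad) and "tvec" (3), from world to camera coordinates, as OpenCV has them. Camera axes: x right, y down, z forward; pixel columns grow to the right and rows downward; lengths in m; the calibration is good to about 2 mm. A picture is of the moment at which its call begins. There is no depth.
- job_done(): hands the job in; it is judged then, once.
Trained networks look in the newest picture that a camera, given by its name, has taken for a name from the list of things; names that differ only in an ending like _2 or _b are one class to them, and where a whole thing is asked for, a point or a joint stands for the part that bears it (a point fixed in the world has none). Each returns a list of dicts, best first, with "conf" (0 to 1); they miss things now and then, are a little off and sometimes report something else, mostly with a low value. They report only what shows in the picture. A call takes as long as a camera call. They do not tell look-alikes from the thing itself.
- masks_of(camera, target): "pixels" (384x512 bool, what is visible of it) and "position" ([row, column] in pixels, amid what is visible of it).
- spot_point(camera, target): "position" ([row, column] in pixels: a listed point, or the origin of a listed thing).
The state is a dict: "clock": time; "joint_positions": joint angles; "dq": joint speeds; "joint_torque": joint torques, N m; "tool_pos": TCP position; "orientation": TCP orientation; "wrist_force": force on the tool from outside, world axes, zero at the start; "wrist_torque": the same for the moment, N m; "finger_gap": finger opening in m; "finger_force": force on a finger pad.
Only numpy, scipy, OpenCV 4.12 (cv2) and the standard library are available. Lean on these libraries where they do the work, as an engineer would, in place of code of your own. Each camera call takes 0.05 s, during which the arm holds its last target. There are 200 camera calls.

## Working session

There is one attempt and no reset: what is moved stays moved. The work goes in short steps, Python scripts to look and compute and a tool call to move; the robot and the scene stay as the last step left them, time stands still between calls to the robot, and variables do not carry over. Pictures are saved under pics/ and viewed, at most 16 in all, crops included, and the job is handed in when it is done.

Besides the shell and the picture viewer there is one more tool, called after "Call:" by a JSON object that holds its "api" and its "payload", one argument or row to a line. apply_moves: Moves the arm, as the interface text tells. Its arguments: {"type":"object","properties":{"targets":{"type":"array","items":{"type":"array","items":{"type":"number"}}},"newtons":{"type":"number"}},"required":["targets"]}

```bash
mkdir -p pics; ls; cat > h.py <<'E'
from rig import *
import numpy as np, cv2
from scipy.spatial.transform import Rotation as R
def cam(f): return R.from_rotvec(np.ravel(f["rvec"])).as_matrix(), np.ravel(f["tvec"])
def ray(f,rc):
    M,t=cam(f); d=np.array([(rc[1]-f["cx"])/f["fx"],(rc[0]-f["cy"])/f["fy"]]); u=d.copy()
    for _ in range(20): u=d/(1+f["k1"]*(u@u))
    return -M.T@t, M.T@np.array([u[0],u[1],1])
def onz(f,rc,z):
    o,d=ray(f,rc); return o+d*(z-o[2])/d[2]
def proj(f,P):
    M,t=cam(f); p=M@np.asarray(P,float)+t; u=p[:2]/p[2]; u=u*(1+f["k1"]*(u@u))
    return np.array([u[1]*f["fy"]+f["cy"],u[0]*f["fx"]+f["cx"]])
def save(f,n,box=None,s=1):
    im=f["pixels"][:,:,::-1]
    if box: im=im[box[0]:box[1],box[2]:box[3]]
    cv2.imwrite("pics/"+n,cv2.resize(im,None,fx=s,fy=s,interpolation=cv2.INTER_CUBIC))
E
python3 - <<'E'
from h import *
f=grab_frame("top");save(f,"t0.png",s=1.5);g=grab_frame("side");save(g,"s0.png",s=1.5)
for n,c in(("top",f),("side",g)):
    print(n,ray(c,(192,256)))
    for k,z in dict(fixture=0,pad=0,tray_white=0,tray_blue=0,bar=.031,weight=.039,module_old=.01,module_new=.004,bottle=0,lens_case=0).items():
        print(k,[(np.round(p["position"]).tolist(),round(p["conf"],2),onz(c,p["position"],z).round(3)[:2].tolist()) for p in spot_point(n,k)[:3]])
s=observe();print({k:np.round(s[k],3).tolist() for k in s})
E
```

```text
pics
top (array([0.33561838, 0.3848115 , 1.6257778 ]), array([ 0.12457326, -0.00797448, -0.99220353]))
fixture [([186.0, 352.0], 0.85, [0.552, 0.044]), ([188.0, 353.0], 0.39, [0.545, 0.04])]
pad [([200.0, 313.0], 0.83, [0.508, 0.18])]
tray_white [([231.0, 158.0], 0.89, [0.416, 0.706]), ([229.0, 196.0], 0.81, [0.421, 0.577]), ([193.0, 235.0], 0.57, [0.537, 0.443])]
tray_blue [([188.0, 274.0], 0.69, [0.551, 0.31])]
bar [([184.0, 353.0], 0.49, [0.554, 0.048])]
weight [([195.0, 236.0], 0.47, [0.527, 0.438]), ([185.0, 353.0], 0.4, [0.549, 0.049])]
module_old [([185.0, 354.0], 0.42, [0.551, 0.039])]
module_new [([198.0, 236.0], 0.72, [0.52, 0.44])]
bottle [([239.0, 260.0], 0.79, [0.381, 0.363])]
lens_case [([144.0, 349.0], 0.57, [0.698, 0.044])]
side (array([ 0.33553545, -0.57492533,  0.53644622]), array([ 0.19458277,  0.86760217, -0.45768777]))
fixture [([281.0, 292.0], 0.67, [0.545, 0.049])]
pad [([246.0, 264.0], 0.63, [0.522, 0.178])]
tray_white [([180.0, 202.0], 0.68, [0.423, 0.556]), ([163.0, 196.0], 0.59, [0.421, 0.694]), ([193.0, 245.0], 0.55, [0.533, 0.445])]
tray_blue [([215.0, 261.0], 0.67, [0.548, 0.315])]
bar [([273.0, 295.0], 0.64, [0.547, 0.034])]
weight [([264.0, 293.0], 0.64, [0.547, 0.05])]
module_old []
module_new [([194.0, 243.0], 0.72, [0.525, 0.433])]
bottle [([218.0, 193.0], 0.74, [0.378, 0.343])]
lens_case []
{'clock': 1.1, 'joint_positions': [1.06, 0.591, 0.048, 1.608, -0.033, 0.943, -0.034], 'dq': [-0.0, 0.0, 0.001, -0.001, 0.001, -0.0, -0.002], 'joint_torque': [0.0, -54.867, 1.546, -19.854, 0.009, 0.001, 0.0], 'tool_pos': [0.294, -0.663, 0.231], 'orientation': [3.142, -0.0, 0.418], 'wrist_force': [1.259, -0.65, 0.116], 'wrist_torque': [-0.003, 0.023, 0.041], 'finger_force': 0.0, 'finger_gap': 0.085}
```

```bash
python3 - <<'E'
import cv2
a=cv2.imread("pics/t0.png")  # 768x576
c=a[190:380,190:580]; cv2.imwrite("pics/t0c.png",cv2.resize(c,None,fx=2.05,fy=2.05,interpolation=cv2.INTER_CUBIC))
b=cv2.imread("pics/s0.png")
c=b[210:510,230:630];cv2.imwrite("pics/s0c.png",cv2.resize(c,None,fx=2,fy=2,interpolation=cv2.INTER_CUBIC))
E
```

```text
(no output)
```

View pics/t0c.png

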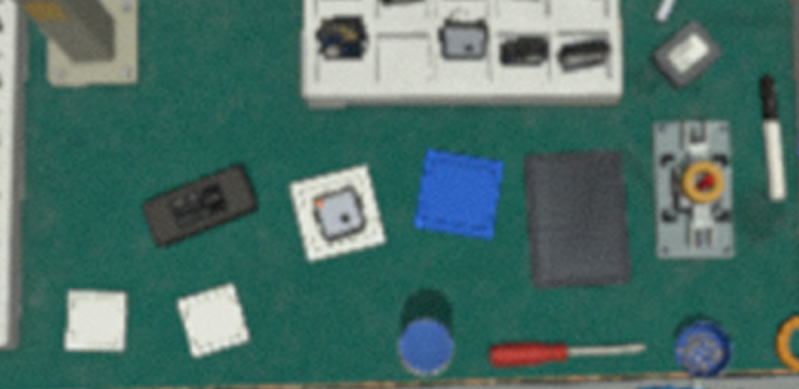

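View pics/s0c.png

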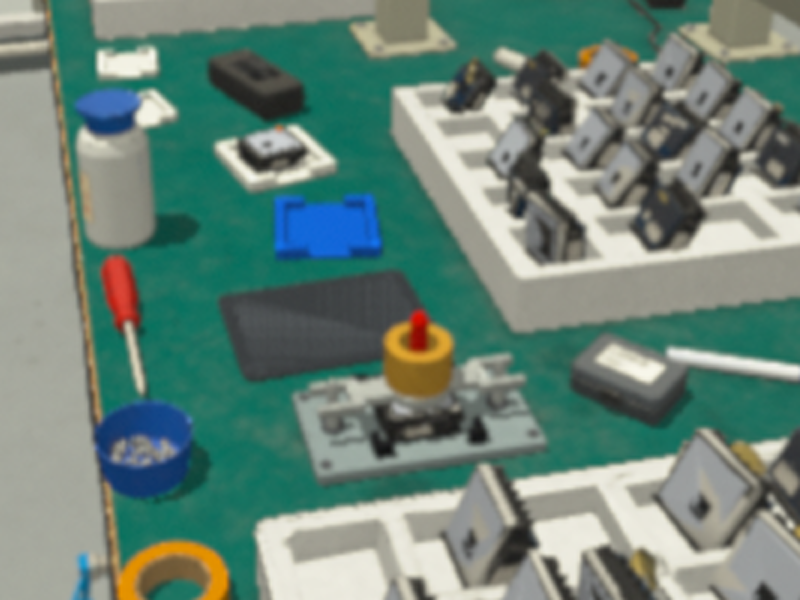

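```bash
cat >> h.py <<'E'
def rect(c,f,k,z,near=None):
    out=[]
    for m in masks_of(c,k)[:3]:
        p=m["pixels"].astype(np.uint8)
        cs=cv2.findContours(p,cv2.RETR_EXTERNAL,cv2.CHAIN_APPROX_NONE)[0]
        if not cs: continue
        q=max(cs,key=cv2.contourArea)[:,0,:]
        w=np.array([onz(f,(b,a),z)[:2] for a,b in q])
        (cx,cy),(W,H),an=cv2.minAreaRect((w*1000).astype(np.float32))
        out.append((round(m["conf"],2),round(cx),round(cy),round(W),round(H),round(an,1),w.mean(0).round(3).tolist()))
    return out
E
python3 - <<'E'
from h import *
for c in("top","side"):
    f=grab_frame(c)
    for k,z in dict(fixture=.01,pad=.003,tray_white=.012,tray_blue=.012,bar=.039,weight=.069,module_new=.025,module_old=.03,lens_case=.025,bottle=.12).items(): print(c,k,rect(c,f,k,z))
E
```

```text
top fixture []
top pad [(0.79, 517, 176, 114, 150, 89.3, [0.517, 0.175])]
top tray_white [(0.93, 420, 706, 65, 60, 88.4, [0.419, 0.707]), (0.67, 416, 577, 64, 66, 14.3, [0.416, 0.577])]
top tray_blue [(0.76, 545, 306, 85, 83, 79.2, [0.545, 0.306])]
top bar [(0.52, 587, 43, 26, 41, 42.7, [0.588, 0.044])]
top weight []
top module_new [(0.53, 526, 435, 52, 56, 16.9, [0.526, 0.435])]
top module_old [(0.41, 527, 66, 12, 7, 42.5, [0.527, 0.066])]
top lens_case [(0.69, 689, 48, 51, 69, 42.1, [0.689, 0.048]), (0.42, 529, 438, 87, 86, 12.4, [0.527, 0.438])]
top bottle [(0.7, 377, 351, 53, 54, 61.6, [0.377, 0.351])]
side fixture [(0.66, 543, 42, 98, 153, 87.9, [0.532, 0.03])]
side pad [(0.76, 516, 174, 150, 114, 3.3, [0.509, 0.178])]
side tray_white [(0.73, 419, 689, 79, 64, 88.5, [0.42, 0.685]), (0.69, 527, 431, 91, 106, 13.8, [0.526, 0.417]), (0.67, 426, 566, 39, 77, 14.3, [0.431, 0.56])]
side tray_blue [(0.94, 545, 296, 98, 84, 75.8, [0.543, 0.293])]
side bar [(0.93, 541, 35, 43, 135, 89.4, [0.541, 0.032])]
side weight [(0.86, 539, 27, 75, 43, 73.9, [0.539, 0.029])]
side module_new [(0.61, 524, 419, 64, 78, 13.6, [0.523, 0.419])]
side module_old [(0.81, 537, 17, 38, 55, 87.6, [0.536, 0.018])]
side lens_case [(0.95, 687, 32, 78, 74, 35.1, [0.687, 0.031])]
side bottle [(0.97, 374, 248, 249, 52, 87.6, [0.373, 0.242])]
```

```bash
python3 - <<'E'
from h import *
f=grab_frame("top")
im=f["pixels"];hsv=cv2.cvtColor(im,cv2.COLOR_RGB2HSV)
H,S,V=[hsv[:,:,i].astype(int) for i in range(3)]
box=np.zeros(H.shape,bool);box[160:215,325:380]=1
def cen(m,z,n):
    r,c=np.nonzero(m&box); print(n,len(r),onz(f,(r.mean(),c.mean()),z).round(4))
red=((H<5)|(H>174))&(S>150)&(V>80); cen(red,.091,"stem top?")
org=(H>=8)&(H<26)&(S>120)&(V>80); 
u=(org|red)&box; r,c=np.nonzero(u);print(r.min(),r.max(),c.min(),c.max())
cs=np.stack([c,r],1).astype(np.float32);(x,y),rad=cv2.minEnclosingCircle(cs);print("ring",onz(f,(y,x),.069).round(4),onz(f,(y,x),.054).round(4),rad)
k=10
def crop(n,b):
    I=cv2.resize(im[b[0]:b[1],b[2]:b[3],::-1],None,fx=k,fy=k,interpolation=cv2.INTER_CUBIC)
    def poly(P,col):
        q=[(proj(f,p)-[b[0],b[2]]+.5)*k for p in P]; cv2.polylines(I,[np.array([(a[1],a[0]) for a in q],np.int32)],True,col,1)
    def box_(cx,cy,yaw,w,h,z,col):
        cc,ss=np.cos(np.radians(yaw)),np.sin(np.radians(yaw))
        poly([(cx+cc*a*w/2-ss*b_*h/2,cy+ss*a*w/2+cc*b_*h/2,z) for a,b_ in((-1,-1),(1,-1),(1,1),(-1,1))],col)
    return I,poly,box_
I1,p,bx=crop("a",(160,212,335,372)); bx(.548,.044,90,.15,.084,.01,(0,0,255)); bx(.548,.044,90,.112,.008,.048,(255,0,255)); bx(.548,.044,90,.044,.044,.069,(0,255,0))
I2,p,bx=crop("b",(172,212,218,252)); bx(.528,.437,13,.086,.086,.012,(0,0,255)); bx(.526,.435,15,.052,.052,.025,(0,255,0))
cv2.imwrite("pics/c1.png",np.hstack([I1[:400],I2[:, :340]]) if 0 else np.hstack([cv2.resize(I1,None,fx=1,fy=1),np.vstack([I2,np.zeros((I1.shape[0]-400,I2.shape[1],3),np.uint8)])]))
E
```

```text
stem top? 11 [0.5394 0.051  0.091 ]
180 191 348 361
ring [0.5422 0.0506 0.069 ] [0.5442 0.0474 0.054 ] 6.731568813323975
```

View pics/c1.png

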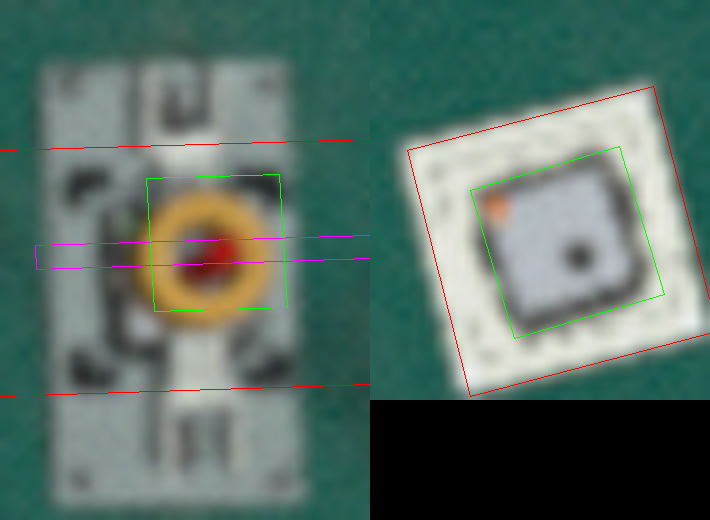

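```bash
python3 - <<'E'
from h import *
f=grab_frame("top")
P=[onz(f,(160+y/10-.5,335+x/10-.5),.01)[:2] for x,y in((42,63),(288,62),(303,503),(54,507))]
print(np.round(P,4).tolist(),np.mean(P,0).round(4))
P=[onz(f,(172+y/10-.5,218+(x-370)/10-.5),.012)[:2] for x,y in((400,150),(650,88),(703,337),(460,396))]
print(np.round(P,4).tolist(),np.mean(P,0).round(4))
P=[onz(f,(172+y/10-.5,218+(x-370)/10-.5),.025)[:2] for x,y in((480,185),(612,150),(647,292),(514,332))]
print(np.round(P,4).tolist(),np.mean(P,0).round(4))
g=grab_frame("side")
def crop(f,b,k,bs):
    I=cv2.resize(f["pixels"][b[0]:b[1],b[2]:b[3],::-1],None,fx=k,fy=k,interpolation=cv2.INTER_CUBIC)
    for cx,cy,yaw,w,h,z,col in bs:
        cc,ss=np.cos(np.radians(yaw)),np.sin(np.radians(yaw))
        q=[(proj(f,(cx+cc*a*w/2-ss*d*h/2,cy+ss*a*w/2+cc*d*h/2,z))-[b[0],b[2]]+.5)*k for a,d in((-1,-1),(1,-1),(1,1),(-1,1))]
        cv2.polylines(I,[np.array([(a[1],a[0]) for a in q],np.int32)],True,col,1)
    return I
F=(.545,.045,-2)
A=crop(g,(232,308,245,355),7,[(*F,.15,.084,.01,(0,0,255)),(*F,.044,.044,.069,(0,255,0)),(*F,.112,.008,.048,(255,0,255))])
cv2.imwrite("pics/c2.png",A)
E
```

```text
[[0.6197, 0.0874], [0.6176, 0.003], [0.4668, 0.007], [0.4681, 0.0915]] [0.5431 0.0472]
[[0.5606, 0.4911], [0.5792, 0.4061], [0.4941, 0.3907], [0.4767, 0.4727]] [0.5277 0.4401]
[[0.5462, 0.4637], [0.5566, 0.4192], [0.5085, 0.4089], [0.4964, 0.4535]] [0.5269 0.4363]
```

View pics/c2.png

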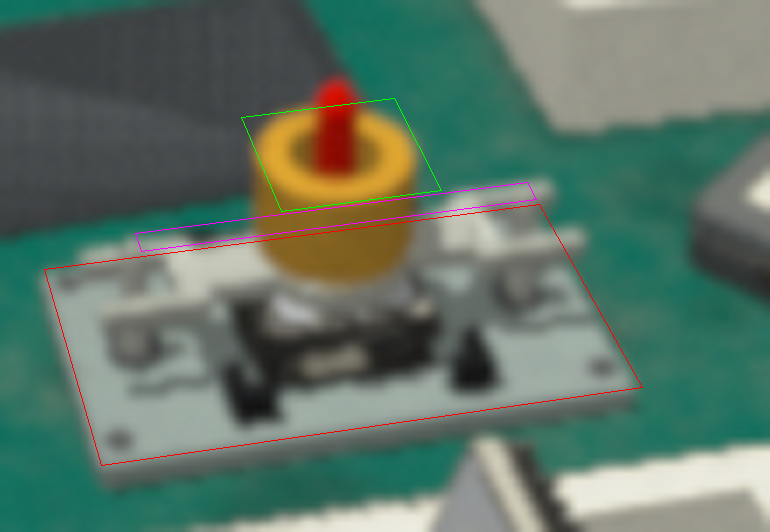

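Call:
{"api": "apply_moves", "payload": {
  "targets": [
    [0,0,8.5,0,0,0,1],
    [0,0,8.5,0,0,0,1],
    [0,0,8.5,0,0,0,1],
    [0,0,0,15.4,-47.8,0,1],
    [0,0,0,15.4,-47.8,0,1],
    [0,0,0,15.4,-47.8,0,1],
    [0,0,0,15.4,-47.8,0,1],
    [0,0,0,15.4,-47.8,0,1],
    [0,0,0,15.4,-47.8,0,1],
    [0,0,0,15.4,-47.8,0,1],
    [0,0,0,15.4,-47.8,0,1],
    [0,0,0,15.4,-47.8,0,1],
    [0,0,0,15.4,-47.8,0,1],
    [0,0,0,15.4,-47.8,0,1],
    [0,0,0,15.4,-47.8,0,1],
    [0,0,0,15.4,-47.8,0,1],
    [0,0,0,15.4,-47.8,0,1],
    [0,0,0,15.4,-47.8,0,1],
    [0,0,0,0,0,0,1]
  ],
  "newtons": 40
}}

```text
clock: 4.72
tool_pos: [0.5462, 0.0535, 0.2316]
orientation: [-3.139, -0.002, -0.019]
wrist_force: [0.3, -0.0, -0.5]
finger_gap: 0.0854
finger_force: 0.0
```

Call:
{"api": "apply_moves", "payload": {
  "targets": [
    [0,0,0,-3,5.5,30,1],
    [0,0,0,0,0,40,1],
    [0,0,0,0,0,40,1],
    [0,0,0,0,0,0,1],
    [0,0,0,0,0,0,1]
  ]
}}

```text
clock: 5.35
tool_pos: [0.5422, 0.0417, 0.1223]
orientation: [3.141, -0.001, -0.028]
wrist_force: [0.1, 0.5, 0.4]
finger_gap: 0.0854
finger_force: 0.0
```

```bash
python3 - <<'E'
from h import *
s=observe();print(s["tool_pos"],s["orientation"])
g=grab_frame("side");f=grab_frame("top")
A=cv2.resize(g["pixels"][205:305,235:345,::-1],None,fx=5,fy=5,interpolation=cv2.INTER_CUBIC)
B=cv2.resize(f["pixels"][155:215,328:388,::-1],None,fx=5,fy=5,interpolation=cv2.INTER_CUBIC)[:,:250]
B=np.vstack([B,np.zeros((200,250,3),np.uint8)]);cv2.imwrite("pics/c3.png",np.hstack([A,B]))
E
```

```text
[0.54219021 0.0417453  0.1223458 ] [ 3.14147090e+00 -1.43264205e-03 -2.81919316e-02]
```

View pics/c3.png

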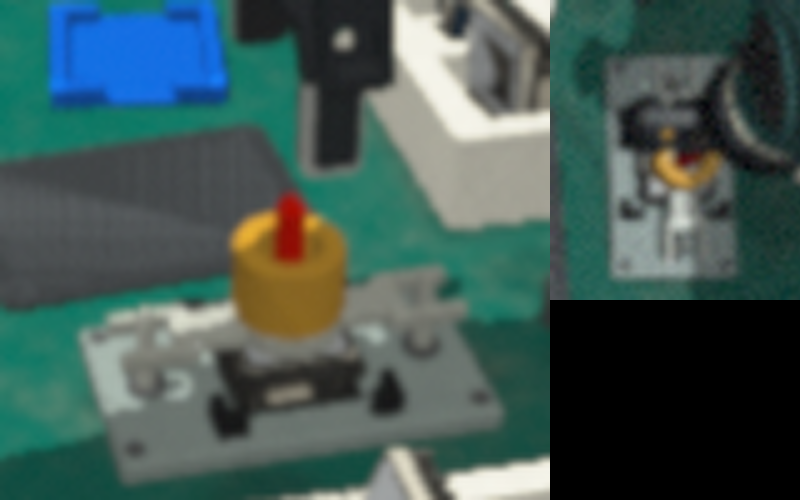

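```bash
python3 - <<'E'
from h import *
g=grab_frame("side")
for p in((.542,-.008,.135),(.542,.0417,.135),(.543,.048,.091),(.543,.048,.031)): print(p,proj(g,p))
E
```

```text
(0.542, -0.008, 0.135) [239.6596416  301.68460751]
(0.542, 0.0417, 0.135) [224.84091771 292.92420254]
(0.543, 0.048, 0.091) [242.99309927 291.79855078]
(0.543, 0.048, 0.031) [268.71707808 291.02773774]
```

Call:
{"api": "apply_moves", "payload": {
  "targets": [
    [0,0,0,1.8,-5.5,22,1],
    [0,0,0,0,0,30,1],
    [0,0,0,0,0,30,1],
    [0,0,0,0,0,0,1],
    [0,0,0,0,0,0,1],
    [0,0,0,0,0,0,0],
    [0,0,0,0,0,0,0],
    [0,0,0,0,0,0,0],
    [0,0,0,0,0,0,0],
    [0,0,0,0,0,0,0]
  ]
}}

```text
clock: 6.75
tool_pos: [0.544, 0.0477, 0.0404]
orientation: [-3.141, -0.001, -0.027]
wrist_force: [-1.2, -0.3, 6.1]
finger_gap: 0.0434
finger_force: 39.7
```

Call:
{"api": "apply_moves", "payload": {
  "targets": [
    [0,0,0,0,0,-15,0],
    [0,0,0,0,0,-30,0],
    [0,0,0,0,0,-30,0],
    [0,0,0,0,0,0,0],
    [0,0,0,2,-26,0,0],
    [0,0,0,2,-26,0,0],
    [0,0,0,2,-26,0,0],
    [0,0,0,2,-24,0,0],
    [0,0,0,0,0,30,0],
    [0,0,0,0,0,30,0],
    [0,0,0,0,0,30,0],
    [0,0,0,0,0,12,0],
    [0,0,0,0,0,4,0],
    [0,0,0,0,0,2,0],
    [0,0,0,0,0,1,0],
    [0,0,0,0,0,0,0]
  ]
}}

```text
clock: 8.75
tool_pos: [0.5547, 0.1497, 0.006]
orientation: [-3.141, -0.001, -0.027]
wrist_force: [-0.1, 0.4, -2.0]
finger_gap: 0.043
finger_force: 41.3
```

Call:
{"api": "apply_moves", "payload": {
  "targets": [
    [0,0,0,0,0,1,0],
    [0,0,0,0,0,1,0],
    [0,0,0,0,0,0,0]
  ]
}}

```text
clock: 9.12
tool_pos: [0.5545, 0.1497, 0.0045]
orientation: [-3.141, -0.001, -0.027]
wrist_force: [-1.8, -0.4, 7.5]
finger_gap: 0.0433
finger_force: 42.0
```

Call:
{"api": "apply_moves", "payload": {
  "targets": [
    [0,0,0,0,0,0,0.9],
    [0,0,0,0,0,0,0.9],
    [0,0,0,0,0,0,0.9],
    [0,0,0,0,0,0,0.9],
    [0,0,0,0,0,-20,0.9],
    [0,0,0,0,0,-40,0.9],
    [0,0,0,0,0,-40,0.9],
    [0,0,0,0,0,-40,0.9],
    [0,0,0,0,0,0,0.9],
    [0,0,0,0,0,0,0.9]
  ]
}}

```text
clock: 10.38
tool_pos: [0.5538, 0.1495, 0.1439]
orientation: [-3.141, -0.0, -0.027]
wrist_force: [-0.1, -0.2, -0.8]
finger_gap: 0.0766
finger_force: 0.0
```

```bash
python3 - <<'E'
from h import *
for c in("side","top"):
    f=grab_frame(c)
    hsv=cv2.cvtColor(f["pixels"],cv2.COLOR_RGB2HSV);H,S,V=[hsv[:,:,i].astype(int) for i in range(3)]
    m=((H<6)|(H>172))&(S>140)&(V>70)
    m[:, :280 if c=="side" else 335]=0; m[:, (310 if c=="side" else 372):]=0; m[:235 if c=="side" else 170]=0;m[(300 if c=="side" else 205):]=0
    r,cc=np.nonzero(m);print(c,len(r),r.min(),r.max(),cc.min(),cc.max(),cc.mean(),onz(f,(r.mean(),cc.mean()),.091 if c=="top" else .065).round(4))
    print(c,"weight",[(p["conf"],onz(f,p["position"],.003).round(3)) for p in spot_point(c,"weight")])
    print(c,"bar",[(p["conf"],onz(f,p["position"],.031).round(3)) for p in spot_point(c,"bar")], rect(c,f,"bar",.039))
    save(f,c+"4.png",(200,310,230,350) if c=="side" else (150,220,280,380),5)
E
```

```text
side 118 244 267 290 295 292.5593220338983 [0.5436 0.0429 0.065 ]
side weight [(0.56, array([0.558, 0.153, 0.003]))]
side bar [(0.77, array([0.542, 0.042, 0.031]))] [(0.75, 532, 50, 123, 103, 22.9, [0.546, 0.046])]Traceback (most recent call last):
  File "<stdin>", line 7, in <module>
    return umr_minimum(a, axis, None, out, keepdims, initial, where)
ValueError: zero-size array to reduction operation minimum which has no identity
```

View pics/side4.png

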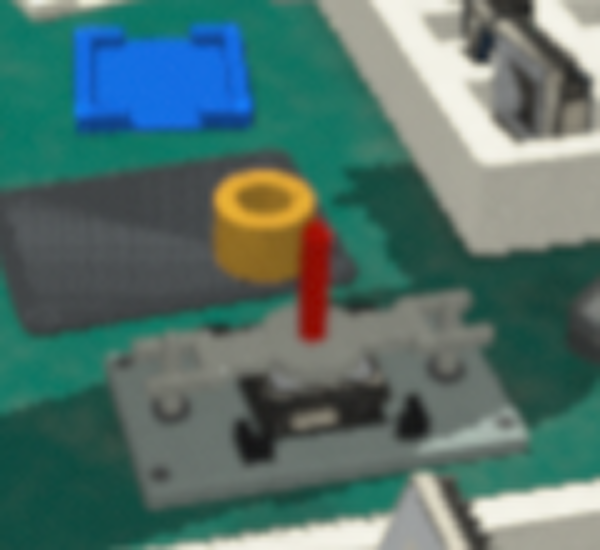

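Call:
{"api": "apply_moves", "payload": {
  "targets": [
    [0,0,0,-2,26,0,0.6],
    [0,0,0,-2,26,0,0.6],
    [0,0,0,-2,26,0,0.6],
    [0,0,0,-1.2,25.8,0,0.6],
    [0,0,0,0,0,30,0.6],
    [0,0,0,0,0,30,0.6],
    [0,0,0,0,0,32,0.6],
    [0,0,0,0,0,0,0.6],
    [0,0,0,0,0,0,0],
    [0,0,0,0,0,0,0],
    [0,0,0,0,0,0,0],
    [0,0,0,0,0,0,0],
    [0,0,0,0,0,0,0],
    [0,0,0,0,0,0,0]
  ],
  "newtons": 60
}}

```text
clock: 12.38
tool_pos: [0.545, 0.046, 0.0524]
orientation: [-3.141, -0.002, -0.027]
wrist_force: [-1.5, -0.8, 6.6]
finger_gap: 0.0105
finger_force: 59.1
```

Call:
{"api": "apply_moves", "payload": {
  "targets": [
    [0,0,0,0,0,-10,0],
    [0,0,0,0,0,-20,0],
    [0,0,0,0,0,-20,0],
    [0,0,0,0,0,0,0],
    [0,0,0,-5.5,-26,0,0],
    [0,0,0,-5.5,-26,0,0],
    [0,0,0,-5.5,-26,0,0],
    [0,0,0,-5.5,-26,0,0],
    [0,0,0,-5.5,-26,0,0],
    [0,0,0,-5.5,-26,0,0],
    [0,0,0,0,0,0,0],
    [0,0,0,0,0,0,0]
  ]
}}

```text
clock: 13.88
tool_pos: [0.515, 0.2017, 0.1007]
orientation: [3.14, 0.001, -0.028]
wrist_force: [0.3, 0.1, -1.7]
finger_gap: 0.0101
finger_force: 58.6
```

```bash
python3 - <<'E'
from h import *
f=grab_frame("side");save(f,"s5.png",(190,310,225,345),5)
print(observe()["tool_pos"])
E
```

```text
[0.51524108 0.20121947 0.10086277]
```

View pics/s5.png

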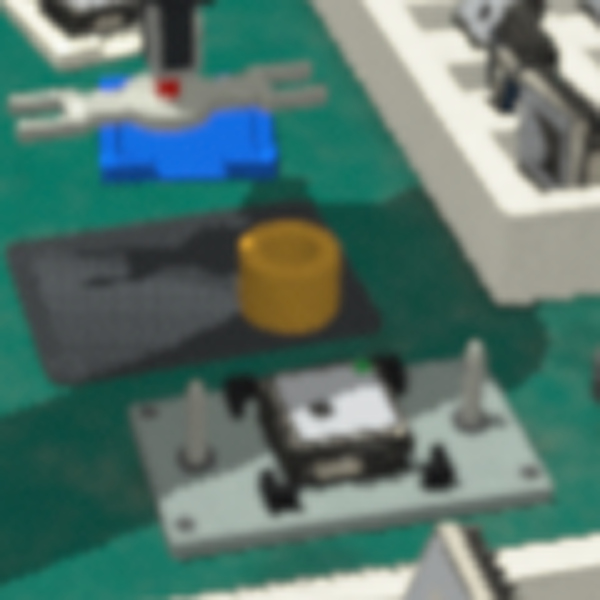

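Call:
{"api": "apply_moves", "payload": {
  "targets": [
    [0,0,0,0,0,25,0],
    [0,0,0,0,0,25,0],
    [0,0,0,0,0,15,0],
    [0,0,0,0,0,6,0],
    [0,0,0,0,0,3,0],
    [0,0,0,0,0,2,0],
    [0,0,0,0,0,1,0],
    [0,0,0,0,0,0,0]
  ]
}}

```text
clock: 14.92
tool_pos: [0.5156, 0.203, 0.0246]
orientation: [-3.141, -0.0, -0.027]
wrist_force: [0.9, -0.1, -1.6]
finger_gap: 0.0102
finger_force: 58.6
```

Call:
{"api": "apply_moves", "payload": {
  "targets": [
    [0,0,0,0,0,1,0],
    [0,0,0,0,0,1,0],
    [0,0,0,0,0,0,0]
  ]
}}

```text
clock: 15.3
tool_pos: [0.5156, 0.2029, 0.0243]
orientation: [-3.141, -0.0, -0.027]
wrist_force: [-3.8, -1.8, 15.1]
finger_gap: 0.0102
finger_force: 60.7
```

Call:
{"api": "apply_moves", "payload": {
  "targets": [
    [0,0,0,0,0,-1,0.4],
    [0,0,0,0,0,0,0.4],
    [0,0,0,0,0,0,0.4],
    [0,0,0,0,0,-20,0.4],
    [0,0,0,0,0,-40,0.4],
    [0,0,0,0,0,-40,1],
    [0,0,0,0,0,-40,1],
    [0,0,0,-5,-40,0,1],
    [0,0,0,-5,-50,0,1],
    [0,0,0,-5,-50,0,1],
    [0,0,0,0,0,0,1],
    [0,0,0,0,0,0,1]
  ]
}}

```text
clock: 16.8
tool_pos: [0.5038, 0.3426, 0.1627]
orientation: [3.14, 0.001, -0.027]
wrist_force: [0.4, 0.0, 0.2]
finger_gap: 0.0855
finger_force: 0.0
```

```bash
python3 - <<'E'
from h import *
for c in("top","side"):
    f=grab_frame(c)
    for k,z in dict(fixture=.01,bar=.011,weight=.033,module_old=.031,tray_blue=.012,tray_white=.012).items(): print(c,k,rect(c,f,k,z))
    for k,z in dict(bar=.003,weight=.003,module_old=.01,fixture=0,tray_blue=0).items(): print(c,k,[(p["conf"],onz(f,p["position"],z).round(4)[:2]) for p in spot_point(c,k)[:2]])
    if c=="side":
        F=(.544,.046,-1.5);b=(190,310,225,345);k=5
        I=cv2.resize(f["pixels"][b[0]:b[1],b[2]:b[3],::-1],None,fx=k,fy=k,interpolation=cv2.INTER_CUBIC)
        def pt(P): q=(proj(f,P)-[b[0],b[2]]+.5)*k; return int(q[1]),int(q[0])
        T=lambda x,y,z,F=F:(F[0]+x*np.cos(np.radians(F[2]))-y*np.sin(np.radians(F[2])),F[1]+x*np.sin(np.radians(F[2]))+y*np.cos(np.radians(F[2])),z)
        def sq(w,h,z,F,col): cv2.polylines(I,[np.array([pt(T(a*w/2,d*h/2,z,F)) for a,d in((-1,-1),(1,-1),(1,1),(-1,1))])],True,col,1)
        sq(.15,.084,.01,F,(0,0,255)); sq(.052,.052,.031,F,(0,255,0)); sq(.086,.086,.012,(.545,.306,-11),(0,255,255))
        for x in(-.056,.056): cv2.line(I,pt(T(x,0,.01)),pt(T(x,0,.048)),(255,0,255),1)
        cv2.imwrite("pics/s6.png",I)
E
```

```text
top fixture [(0.57, 544, 48, 82, 147, 88.6, [0.543, 0.048])]
top bar []
top weight [(0.57, 554, 149, 44, 44, 87.3, [0.553, 0.15])]
top module_old []
top tray_blue []
top tray_white [(0.91, 529, 440, 86, 84, 11.5, [0.527, 0.444]), (0.76, 416, 578, 63, 64, 16.8, [0.416, 0.577]), (0.67, 422, 705, 64, 64, 88.4, [0.42, 0.707])]
top bar [(0.38, array([0.5153, 0.2106]))]
top weight [(0.64, array([0.5152, 0.1848])), (0.63, array([0.552 , 0.1473]))]
top module_old [(0.56, array([0.5463, 0.0365]))]
top fixture [(0.9, array([0.5467, 0.0371]))]
top tray_blue [(0.74, array([0.3896, 0.3657]))]
side fixture [(0.74, 543, 42, 105, 155, 88.2, [0.542, 0.036])]
side bar [(0.56, 503, 214, 133, 98, 31.8, [0.512, 0.211]), (0.29, 545, 58, 70, 58, 88.8, [0.545, 0.058])]
side weight [(0.78, 550, 130, 78, 41, 74.9, [0.549, 0.13]), (0.23, 484, 123, 98, 90, 1.7, [0.48, 0.116])]
side module_old [(0.72, 537, 33, 55, 67, 0.4, [0.537, 0.034])]
side tray_blue [(0.91, 545, 295, 108, 85, 78.3, [0.543, 0.294]), (0.74, 559, 159, 82, 43, 74.9, [0.558, 0.159])]
side tray_white [(0.58, 526, 429, 95, 104, 10.6, [0.526, 0.416]), (0.57, 433, 565, 80, 38, 84.1, [0.431, 0.562]), (0.44, 418, 686, 55, 55, 89.2, [0.419, 0.684])]
side bar [(0.93, array([0.5142, 0.1918]))]
side weight [(0.84, array([0.5537, 0.1562]))]
side module_old [(0.6, array([0.5457, 0.0446]))]
side fixture [(0.82, array([0.5414, 0.0412])), (0.53, array([0.5324, 0.4361]))]
side tray_blue [(0.66, array([0.5474, 0.309 ]))]
```

View pics/s6.png

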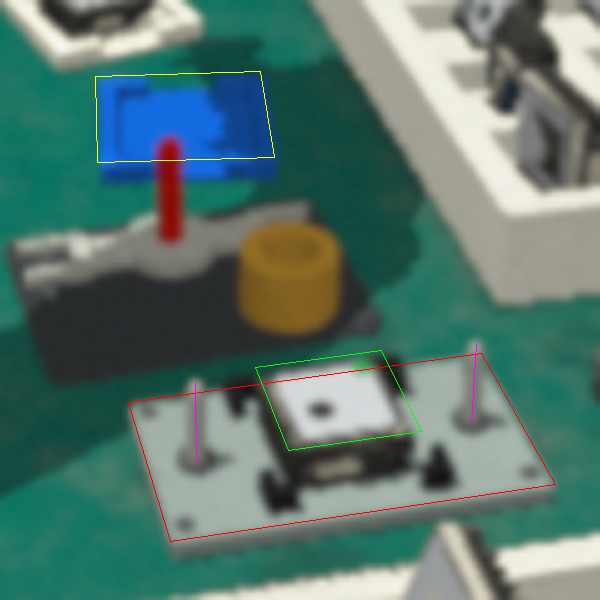

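Call:
{"api": "apply_moves", "payload": {
  "targets": [
    [0,0,0,8,49.2,0,1],
    [0,0,0,8,49.2,0,1],
    [0,0,0,8,49.2,0,1],
    [0,0,0,8,49.2,0,1],
    [0,0,0,8,49.2,0,1],
    [0,0,0,8,49.2,0,1],
    [0,0,0,0,0,40,1],
    [0,0,0,0,0,40,1],
    [0,0,0,0,0,20,1],
    [0,0,0,0,0,0,1],
    [0,0,0,0,0,0,1]
  ]
}}

```text
clock: 19.38
tool_pos: [0.5449, 0.0469, 0.064]
orientation: [-3.141, -0.001, -0.027]
wrist_force: [-0.1, -0.4, 0.3]
finger_gap: 0.0854
finger_force: 0.0
```

Call:
{"api": "apply_moves", "payload": {
  "targets": [
    [0,0,0,-0.5,0.7,25,1],
    [0,0,0,0,0,20,1],
    [0,0,0,0,0,8,1],
    [0,0,0,0,0,0,1],
    [0,0,0,0,0,0,0],
    [0,0,0,0,0,0,0],
    [0,0,0,0,0,0,0],
    [0,0,0,0,0,0,0],
    [0,0,0,0,0,0,0]
  ],
  "newtons": 30
}}

```text
clock: 20.5
tool_pos: [0.5442, 0.0462, 0.0113]
orientation: [-3.141, -0.001, -0.027]
wrist_force: [0.6, -0.5, 5.9]
finger_gap: 0.0522
finger_force: 31.1
```

Call:
{"api": "apply_moves", "payload": {
  "targets": [
    [0,0,0,0,0,-10,0],
    [0,0,0,0,0,-40,0],
    [0,0,0,0,0,-40,0],
    [0,0,0,-1,-43,0,0],
    [0,0,0,-1,-43,0,0],
    [0,0,0,-1,-43,0,0],
    [0,0,0,-1,-43,0,0],
    [0,0,0,-1,-43,0,0],
    [0,0,0,-1,-43,0,0],
    [0,0,9.5,0,0,30,0],
    [0,0,0,0,0,30,0],
    [0,0,0,0,0,0,0],
    [0,0,0,0,0,0,0]
  ]
}}

```text
clock: 22.12
tool_pos: [0.5452, 0.3042, 0.0412]
orientation: [-3.141, -0.001, -0.193]
wrist_force: [-0.4, 0.4, -0.1]
finger_gap: 0.052
finger_force: 31.8
```

```bash
python3 - <<'E'
from h import *
s=observe();p=s["tool_pos"];y=s["orientation"][2];print(p,y)
f=grab_frame("side");b=(180,280,215,325);k=6
I=cv2.resize(f["pixels"][b[0]:b[1],b[2]:b[3],::-1],None,fx=k,fy=k,interpolation=cv2.INTER_CUBIC)
def pt(P): q=(proj(f,P)-[b[0],b[2]]+.5)*k; return int(q[1]),int(q[0])
def sq(w,z,F,col):
    c,s_=np.cos(F[2]),np.sin(F[2]); cv2.polylines(I,[np.array([pt((F[0]+c*a*w/2-s_*d*w/2,F[1]+s_*a*w/2+c*d*w/2,z)) for a,d in((-1,-1),(1,-1),(1,1),(-1,1))])],True,col,1)
sq(.086,.012,(.545,.304,-.19),(0,255,255)); sq(.052,p[2]-.0013,(p[0],p[1],y),(0,255,0)); sq(.052,p[2]-.0013+.021,(p[0],p[1],y),(0,255,0))
cv2.imwrite("pics/s7.png",I)
E
```

```text
[0.54518774 0.30417575 0.04123819] -0.19337173020719334
```

View pics/s7.png

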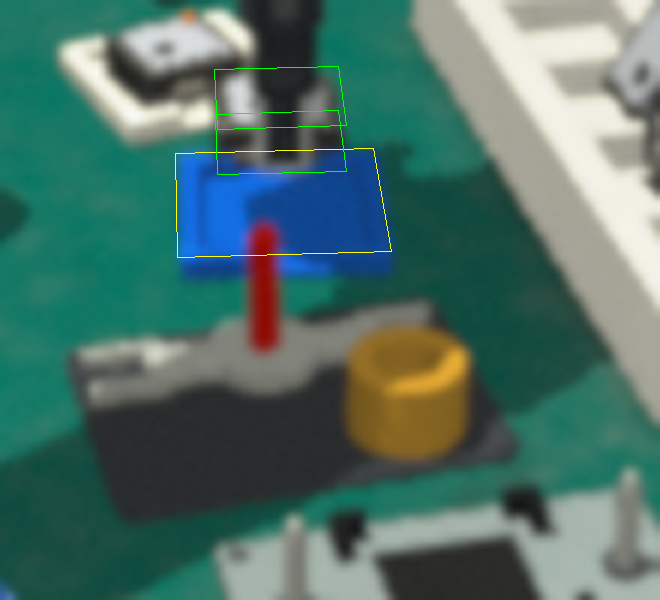

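Call:
{"api": "apply_moves", "payload": {
  "targets": [
    [0,0,0,0.5,0.5,20,0],
    [0,0,0,0,0,10,0],
    [0,0,0,0,0,4,0],
    [0,0,0,0,0,2,0],
    [0,0,0,0,0,0,0]
  ]
}}

```text
clock: 22.8
tool_pos: [0.5443, 0.3031, 0.0053]
orientation: [3.141, 0.002, -0.193]
wrist_force: [-2.3, -2.3, 10.2]
finger_gap: 0.0521
finger_force: 32.9
```

Call:
{"api": "apply_moves", "payload": {
  "targets": [
    [0,0,0,0,0,-1,1],
    [0,0,0,0,0,0,1],
    [0,0,0,0,0,0,1],
    [0,0,0,0,0,0,1],
    [0,0,0,0,0,-20,1],
    [0,0,0,0,0,-40,1],
    [0,0,-8,0,0,-30,1],
    [0,0,-8,0,0,0,1],
    [0,0,-8,0,0,0,1],
    [0,0,0,0,0,0,1],
    [0,0,0,0,0,0,1]
  ]
}}

```text
clock: 24.18
tool_pos: [0.5453, 0.3036, 0.0959]
orientation: [-3.142, -0.001, 0.224]
wrist_force: [0.8, 0.6, -0.7]
finger_gap: 0.0851
finger_force: 0.0
```

```bash
python3 - <<'E'
from h import *
s=observe();p=s["tool_pos"];y=s["orientation"][2];print(p,y)
T=np.array([.527,.437]);d=T-p[:2];print("tool x,y mm",1000*(d@[np.cos(y),np.sin(y)]),1000*(d@[np.sin(y),-np.cos(y)]))
for c in("side","top"):
    f=grab_frame(c)
    for k,z in(("module_new",.025),("module_old",.025)): print(c,k,rect(c,f,k,z),[(q["conf"],onz(f,q["position"],.004).round(4)[:2]) for q in spot_point(c,k)[:2]])
    if c=="side":
        b=(170,260,205,315);k=6
        I=cv2.resize(f["pixels"][b[0]:b[1],b[2]:b[3],::-1],None,fx=k,fy=k,interpolation=cv2.INTER_CUBIC)
        def pt(P): q=(proj(f,P)-[b[0],b[2]]+.5)*k; return int(q[1]),int(q[0])
        def sq(w,z,F,col):
            c_,s_=np.cos(F[2]),np.sin(F[2]); cv2.polylines(I,[np.array([pt((F[0]+c_*a*w/2-s_*e*w/2,F[1]+s_*a*w/2+c_*e*w/2,z)) for a,e in((-1,-1),(1,-1),(1,1),(-1,1))])],True,col,1)
        sq(.086,.012,(.528,.440,.21),(0,255,255)); sq(.052,.025,(.527,.437,.225),(0,255,0)); sq(.052,.025,(.5445,.303,-.193),(0,0,255))
        cv2.imwrite("pics/s8.png",I)
E
```

```text
[0.54527772 0.30357248 0.09589893] 0.22365732892735268
tool x,y mm 11.771393460459011 -134.15816676481805
side module_new [(0.7, 522, 420, 61, 81, 11.1, [0.522, 0.418])] [(0.65, array([0.5199, 0.4427]))]
side module_old [(0.56, 538, 289, 70, 49, 77.7, [0.539, 0.291])] [(0.74, array([0.5421, 0.3074]))]
top module_new [(0.53, 526, 436, 52, 54, 14.3, [0.526, 0.436]), (0.2, 545, 49, 81, 142, 86.9, [0.553, 0.045])] [(0.61, array([0.5296, 0.4357]))]
top module_old [] [(0.42, array([0.5517, 0.2991]))]
```

View pics/s8.png

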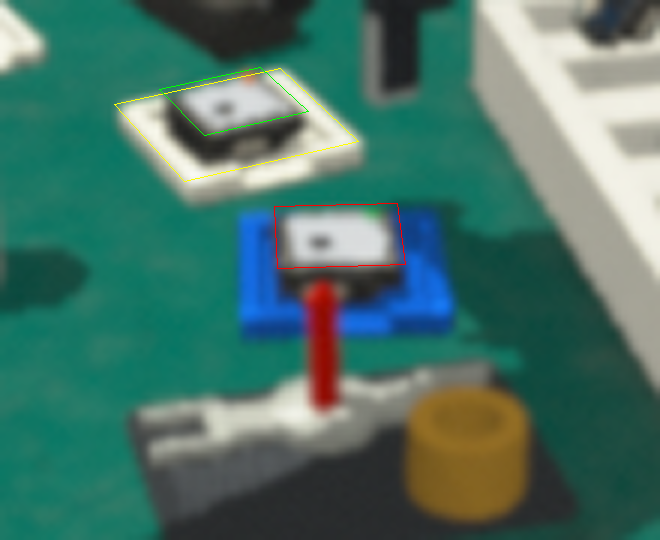

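Call:
{"api": "apply_moves", "payload": {
  "targets": [
    [0,0,0,4,-44,0,1],
    [0,0,0,4,-44,0,1],
    [0,0,0,4,-45,0,1],
    [0,0,0,0,0,30,1],
    [0,0,0,0,0,30,1],
    [0,0,0,0,0,20,1],
    [0,0,0,0,0,8,1],
    [0,0,0,0,0,0,1],
    [0,0,0,0,0,0,1],
    [0,0,0,0,0,0,0],
    [0,0,0,0,0,0,0],
    [0,0,0,0,0,0,0],
    [0,0,0,0,0,0,0],
    [0,0,0,0,0,0,0]
  ]
}}

```text
clock: 26.42
tool_pos: [0.5275, 0.4364, 0.0084]
orientation: [-3.141, -0.001, 0.226]
wrist_force: [0.4, -0.3, 6.1]
finger_gap: 0.0521
finger_force: 31.7
```

Call:
{"api": "apply_moves", "payload": {
  "targets": [
    [0,0,0,0,0,-10,0],
    [0,0,0,0,0,-40,0],
    [0,0,7.2,0,0,-40,0],
    [0,0,7.2,0,0,0,0],
    [0,0,0,3.3,48.8,0,0],
    [0,0,0,3.3,48.8,0,0],
    [0,0,0,3.3,48.8,0,0],
    [0,0,0,3.3,48.8,0,0],
    [0,0,0,3.3,48.8,0,0],
    [0,0,0,3.3,48.8,0,0],
    [0,0,0,3.3,48.8,0,0],
    [0,0,0,3.3,48.8,0,0],
    [0,0,0,0,0,30,0],
    [0,0,0,0,0,22,0],
    [0,0,0,0,0,0,0],
    [0,0,0,0,0,0,0]
  ]
}}

```text
clock: 28.42
tool_pos: [0.5439, 0.0452, 0.046]
orientation: [-3.141, -0.001, -0.025]
wrist_force: [-0.2, 0.1, -0.3]
finger_gap: 0.0521
finger_force: 31.4
```

```bash
python3 - <<'E'
from h import *
s=observe();p=s["tool_pos"];y=s["orientation"][2];print(p,y)
f=grab_frame("side");b=(225,310,250,350);k=7
I=cv2.resize(f["pixels"][b[0]:b[1],b[2]:b[3],::-1],None,fx=k,fy=k,interpolation=cv2.INTER_CUBIC)
def pt(P): q=(proj(f,P)-[b[0],b[2]]+.5)*k; return int(q[1]),int(q[0])
def sq(w,h,z,F,col):
    c_,s_=np.cos(F[2]),np.sin(F[2]); cv2.polylines(I,[np.array([pt((F[0]+c_*a*w/2-s_*e*h/2,F[1]+s_*a*w/2+c_*e*h/2,z)) for a,e in((-1,-1),(1,-1),(1,1),(-1,1))])],True,col,1)
sq(.15,.084,.01,(.544,.0455,-.026),(0,0,255))
for z in(-.004,.017): sq(.052,.052,p[2]+z,(p[0],p[1],y),(0,255,0))
cv2.imwrite("pics/s9.png",I)
E
```

```text
[0.54386134 0.04517616 0.04595223] -0.025246507209604196
```

View pics/s9.png

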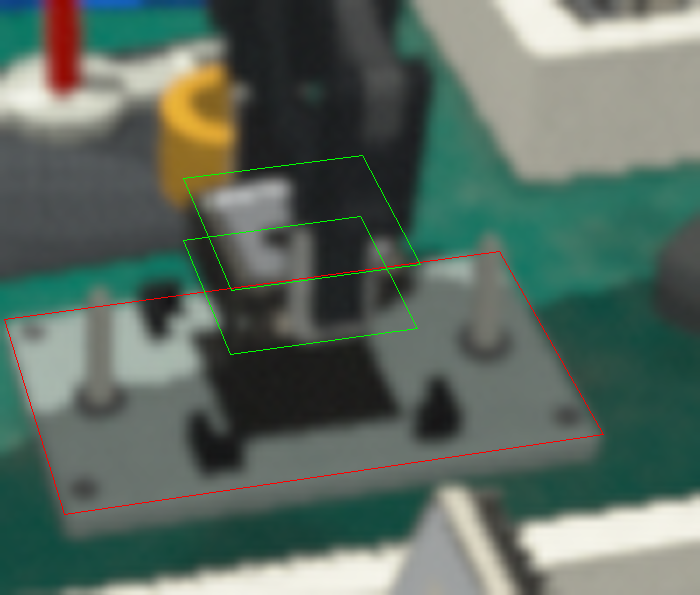

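Call:
{"api": "apply_moves", "payload": {
  "targets": [
    [0,0,0,0.2,-0.6,12,0],
    [0,0,0,0,0,10,0],
    [0,0,0,0,0,6,0],
    [0,0,0,0,0,2,0],
    [0,0,0,0,0,0,0]
  ]
}}

```text
clock: 29.1
tool_pos: [0.5436, 0.0455, 0.0151]
orientation: [3.141, 0.0, -0.026]
wrist_force: [-0.3, -0.5, -1.2]
finger_gap: 0.0526
finger_force: 31.5
```

Call:
{"api": "apply_moves", "payload": {
  "targets": [
    [0,0,0,0,0,1,0],
    [0,0,0,0,0,1,0],
    [0,0,0,0,0,0,0],
    [0,0,0,0,0,0,0]
  ]
}}

```text
clock: 29.6
tool_pos: [0.5439, 0.0455, 0.0143]
orientation: [-3.141, -0.001, -0.026]
wrist_force: [-2.0, -0.7, 7.3]
finger_gap: 0.0523
finger_force: 32.2
```

Contact at the expected height. Release, lift, and look.

Call:
{"api": "apply_moves", "payload": {
  "targets": [
    [0,0,0,0,0,0,1],
    [0,0,0,0,0,0,1],
    [0,0,0,0,0,0,1],
    [0,0,0,0,0,0,1],
    [0,0,0,0,0,-20,1],
    [0,0,0,0,0,-40,1],
    [0,0,0,0,0,-40,1],
    [0,0,0,0,0,-20,1],
    [0,0,0,-5,-50,0,0.5],
    [0,0,0,-5,-50,0,0.5],
    [0,0,0,-22,-57,0,0.5],
    [0,0,0,0,0,0,0.5],
    [0,0,0,0,0,0,0.5]
  ]
}}

```text
clock: 31.22
tool_pos: [0.5153, 0.2033, 0.1331]
orientation: [3.141, 0.0, -0.024]
wrist_force: [-0.8, 0.0, 0.0]
finger_gap: 0.0427
finger_force: 0.0
```

```bash
python3 - <<'E'
from h import *
s=observe();p=s["tool_pos"];y=s["orientation"][2];print(p,y)
f=grab_frame("side");b=(200,310,225,350);k=5
I=cv2.resize(f["pixels"][b[0]:b[1],b[2]:b[3],::-1],None,fx=k,fy=k,interpolation=cv2.INTER_CUBIC)
cv2.imwrite("pics/s10.png",I)
hsv=cv2.cvtColor(f["pixels"],cv2.COLOR_RGB2HSV);H,S,V=[hsv[:,:,i].astype(int) for i in range(3)]
m=((H<6)|(H>172))&(S>140)&(V>70); m[:200]=0;m[275:]=0;m[:,:240]=0;m[:,275:]=0
r,cc=np.nonzero(m);print(len(r),r.min(),r.max(),cc.mean(),onz(f,((r.min()+r.max())/2,cc.mean()),.037),onz(f,(r.max(),cc.mean()),.011))
E
```

```text
[0.51531959 0.20325296 0.13313233] -0.024439654295742352
82 216 237 258.3658536585366 [0.51469382 0.20457165 0.037     ] [0.51366833 0.20138594 0.011     ]
```

View pics/s10.png

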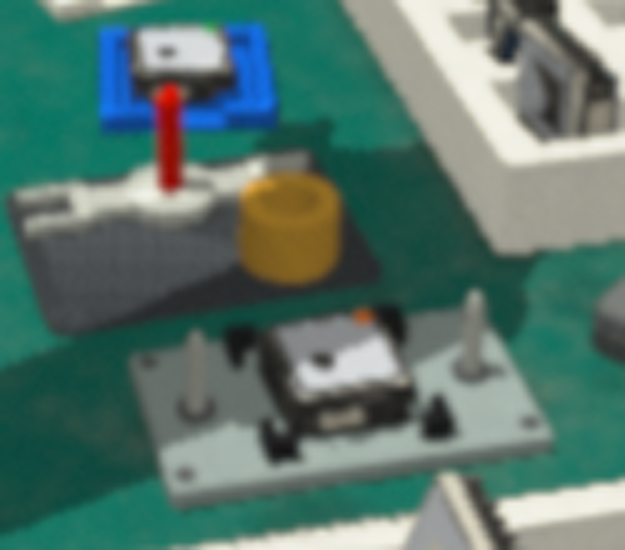

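Call:
{"api": "apply_moves", "payload": {
  "targets": [
    [0,0,0,0.2,0.3,30,0.5],
    [0,0,0,0,0,30,0.5],
    [0,0,0,0,0,30,0.5],
    [0,0,0,0,0,18,0.5],
    [0,0,0,0,0,0,0.5],
    [0,0,0,0,0,0,0.5],
    [0,0,0,0,0,0,0],
    [0,0,0,0,0,0,0],
    [0,0,0,0,0,0,0],
    [0,0,0,0,0,0,0],
    [0,0,0,0,0,0,0]
  ],
  "newtons": 60
}}

```text
clock: 32.65
tool_pos: [0.5164, 0.2033, 0.0262]
orientation: [-3.141, -0.001, -0.025]
wrist_force: [0.3, -0.1, 6.1]
finger_gap: 0.0106
finger_force: 58.8
```

Call:
{"api": "apply_moves", "payload": {
  "targets": [
    [0,0,0,0,0,-12,0],
    [0,0,0,0,0,-30,0],
    [0,0,0,0,0,-30,0],
    [0,0,0,8,39,0,0],
    [0,0,0,8,39,0,0],
    [0,0,0,8,39,0,0],
    [0,0,0,8.5,39.6,0,0],
    [0,0,0,0,0,12,0],
    [0,0,0,0,0,5,0],
    [0,0,0,0,0,0,0],
    [0,0,0,0,0,0,0]
  ]
}}

```text
clock: 34.02
tool_pos: [0.5442, 0.0471, 0.0804]
orientation: [-3.141, 0.0, -0.023]
wrist_force: [-0.6, -0.4, -1.1]
finger_gap: 0.0101
finger_force: 58.7
```

```bash
python3 - <<'E'
from h import *
s=observe();p=s["tool_pos"];y=s["orientation"][2];print(p,y)
f=grab_frame("side");b=(225,310,250,350);k=7
I=cv2.resize(f["pixels"][b[0]:b[1],b[2]:b[3],::-1],None,fx=k,fy=k,interpolation=cv2.INTER_CUBIC)
def pt(P): q=(proj(f,P)-[b[0],b[2]]+.5)*k; return int(q[1]),int(q[0])
zb=p[2]-.0232
for dx in(-.056,.056): cv2.line(I,pt((.544+dx,.046-.026*dx,zb+.008)),pt((.544+dx,.046-.026*dx,.031)),(255,0,255),1)
cv2.imwrite("pics/s11.png",I)
E
```

```text
[0.5442332  0.04706604 0.08035467] -0.023287709623312836
```

View pics/s11.png

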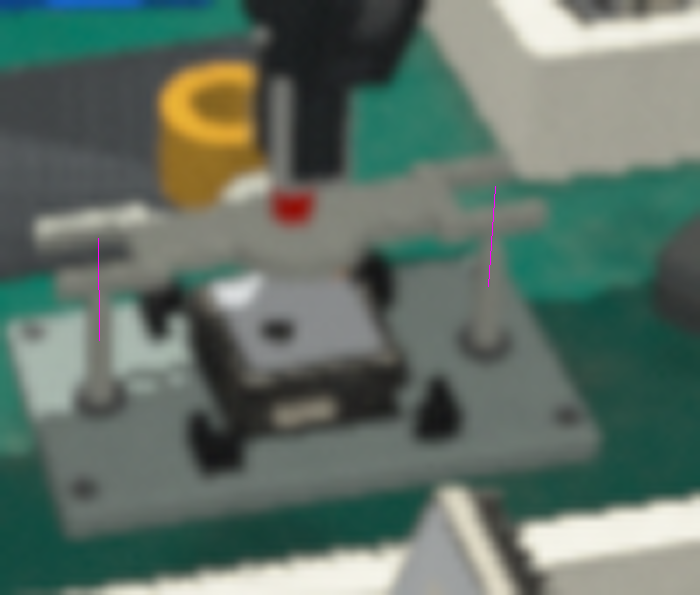

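Call:
{"api": "apply_moves", "payload": {
  "targets": [
    [0,0,0,0,0.8,8,0],
    [0,0,0,0,0,8,0],
    [0,0,0,0,0,5,0],
    [0,0,0,0,0,3,0],
    [0,0,0,0,0,1,0],
    [0,0,0,0,0,0,0],
    [0,0,0,0,0,0,0]
  ]
}}

```text
clock: 34.95
tool_pos: [0.5445, 0.0448, 0.0554]
orientation: [-3.142, -0.0, -0.026]
wrist_force: [0.1, -0.3, -1.0]
finger_gap: 0.0103
finger_force: 58.7
```

Call:
{"api": "apply_moves", "payload": {
  "targets": [
    [0,0,0,0,-1,0.6,0],
    [0,0,0,0,0,0.7,0],
    [0,0,0,0,0,0.7,0],
    [0,0,0,0,0,0,0],
    [0,0,0,0,0,0,0]
  ]
}}

```text
clock: 35.58
tool_pos: [0.5444, 0.046, 0.0542]
orientation: [-3.141, -0.0, -0.026]
wrist_force: [-2.5, 0.3, 7.2]
finger_gap: 0.0099
finger_force: 59.8
```

Call:
{"api": "apply_moves", "payload": {
  "targets": [
    [0,0,0,0,0,-0.5,0.5],
    [0,0,0,0,0,0,0.5],
    [0,0,0,0,0,0,0.5],
    [0,0,0,0,0,0,0.5],
    [0,0,0,0,0,-20,0.5],
    [0,0,0,0,0,-40,0.5],
    [0,0,0,0,0,-30,1],
    [0,0,0,1.8,-26,0,1],
    [0,0,0,1.8,-26,0,1],
    [0,0,0,1.8,-26,0,1],
    [0,0,0,2,-26,0,1],
    [0,0,0,0,0,0,1],
    [0,0,0,0,0,0,1]
  ]
}}

```text
clock: 37.2
tool_pos: [0.5541, 0.1484, 0.1436]
orientation: [3.14, 0.001, -0.026]
wrist_force: [0.5, -0.1, 0.2]
finger_gap: 0.0852
finger_force: 0.0
```

```bash
python3 - <<'E'
from h import *
s=observe();p=s["tool_pos"];y=s["orientation"][2];print(p,y)
f=grab_frame("side");save(f,"s12.png",(200,310,225,350),5)
hsv=cv2.cvtColor(f["pixels"],cv2.COLOR_RGB2HSV);H,S,V=[hsv[:,:,i].astype(int) for i in range(3)]
m=((H<6)|(H>172))&(S>140)&(V>70); m[:230]=0;m[290:]=0;m[:,:275]=0;m[:,310:]=0
r,cc=np.nonzero(m);print(len(r),r.min(),r.max(),cc.mean(),onz(f,(r.mean(),cc.mean()),.065))
print([(q["conf"],onz(f,q["position"],.003).round(4)) for q in spot_point("side","weight")])
E
```

```text
[0.55408587 0.148425   0.14360476] -0.026221700113830737
124 244 267 291.7903225806452 [0.54207901 0.04294982 0.065     ]
[(0.89, array([0.5558, 0.1478, 0.003 ])), (0.67, array([0.6961, 0.0476, 0.003 ]))]
```

View pics/s12.png

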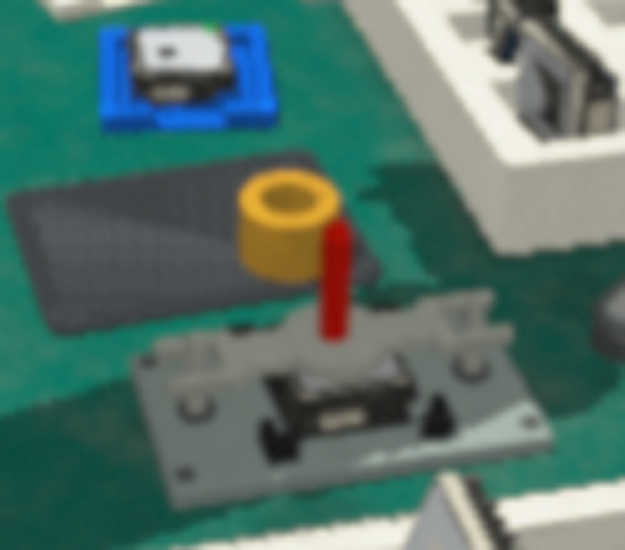

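Call:
{"api": "apply_moves", "payload": {
  "targets": [
    [0,0,0,0.4,-1,35,1],
    [0,0,0,0,0,35,1],
    [0,0,0,0,0,35,1],
    [0,0,0,0,0,25,1],
    [0,0,0,0,0,7,1],
    [0,0,0,0,0,0,1],
    [0,0,0,0,0,0,1],
    [0,0,0,0,0,0,0],
    [0,0,0,0,0,0,0],
    [0,0,0,0,0,0,0],
    [0,0,0,0,0,0,0],
    [0,0,0,0,0,0,0]
  ],
  "newtons": 40
}}

```text
clock: 38.8
tool_pos: [0.5551, 0.1506, 0.0077]
orientation: [-3.141, -0.001, -0.026]
wrist_force: [-1.2, -0.1, 6.6]
finger_gap: 0.0432
finger_force: 39.9
```

Call:
{"api": "apply_moves", "payload": {
  "targets": [
    [0,0,0,0,0,-15,0],
    [0,0,0,0,0,-35,0],
    [0,0,0,0,0,-35,0],
    [0,0,0,0,0,-30,0],
    [0,0,0,-2.2,26,0,0],
    [0,0,0,-2.2,26,0,0],
    [0,0,0,-2.2,26,0,0],
    [0,0,0,-2.2,26.8,0,0],
    [0,0,0,0,0,18,0],
    [0,0,0,0,0,0,0],
    [0,0,0,0,0,0,0],
    [0,0,0,0,0,0,0]
  ]
}}

```text
clock: 40.3
tool_pos: [0.5437, 0.0467, 0.1044]
orientation: [-3.141, -0.001, -0.024]
wrist_force: [0.2, -0.5, -1.3]
finger_gap: 0.0432
finger_force: 41.3
```

```bash
python3 - <<'E'
from h import *
s=observe();p=s["tool_pos"];y=s["orientation"][2];print(p,y)
f=grab_frame("side");b=(210,300,250,350);k=7
I=cv2.resize(f["pixels"][b[0]:b[1],b[2]:b[3],::-1],None,fx=k,fy=k,interpolation=cv2.INTER_CUBIC)[:600]
def pt(P): q=(proj(f,P)-[b[0],b[2]]+.5)*k; return int(q[1]),int(q[0])
for z in(.0,.03): cv2.polylines(I,[np.array([pt((p[0]+.022*np.cos(a),p[1]+.022*np.sin(a),p[2]-.0047+z)) for a in np.linspace(0,6.28,40)])],True,(0,255,0),1)
cv2.line(I,pt((.543,.046,.031)),pt((.543,.046,.091)),(255,0,0),1)
cv2.imwrite("pics/s13.png",I)
E
```

```text
[0.54374565 0.04674114 0.10441567] -0.024459205797443317
```

View pics/s13.png

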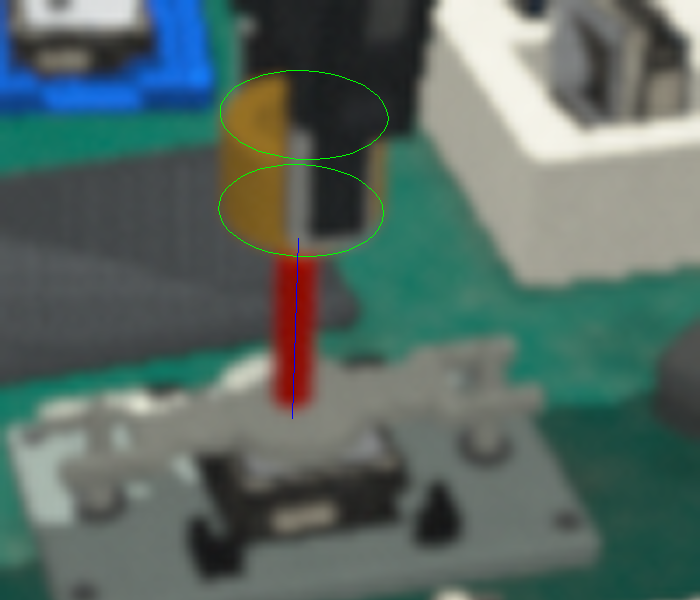

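Call:
{"api": "apply_moves", "payload": {
  "targets": [
    [0,0,0,0,0.4,8,0],
    [0,0,0,0,0,10,0],
    [0,0,0,0,0,10,0],
    [0,0,0,0,0,10,0],
    [0,0,0,0,0,10,0],
    [0,0,0,0,0,6,0],
    [0,0,0,0,0,3,0],
    [0,0,0,0,0,1.5,0],
    [0,0,0,0,0,0,0],
    [0,0,0,0,0,0,0]
  ]
}}

```text
clock: 41.6
tool_pos: [0.5436, 0.0457, 0.0455]
orientation: [-3.142, -0.001, -0.025]
wrist_force: [-0.1, 0.6, -1.7]
finger_gap: 0.0434
finger_force: 41.3
```

Call:
{"api": "apply_moves", "payload": {
  "targets": [
    [0,0,0,0,0,0.8,0],
    [0,0,0,0,0,0.8,0],
    [0,0,0,0,0,0.6,0],
    [0,0,0,0,0,0,0],
    [0,0,0,0,0,0,0]
  ]
}}

```text
clock: 42.22
tool_pos: [0.5434, 0.0457, 0.0437]
orientation: [-3.141, -0.0, -0.025]
wrist_force: [-1.7, -0.2, 4.7]
finger_gap: 0.0433
finger_force: 41.8
```

Seated at the expected height. Release and rise.

Call:
{"api": "apply_moves", "payload": {
  "targets": [
    [0,0,0,0,0,0,1],
    [0,0,0,0,0,0,1],
    [0,0,0,0,0,0,1],
    [0,0,0,0,0,0,1],
    [0,0,0,0,0,-10,1],
    [0,0,0,0,0,-30,1],
    [0,0,0,0,0,-40,1],
    [0,0,0,0,0,-40,1],
    [0,0,0,0,0,-20,1],
    [0,0,0,0,-40,0,1],
    [0,0,0,0,-40,0,1],
    [0,0,0,0,0,0,1],
    [0,0,0,0,0,0,1]
  ]
}}

```text
clock: 43.85
tool_pos: [0.5452, 0.125, 0.1834]
orientation: [3.141, 0.0, -0.026]
wrist_force: [-0.2, -0.5, 0.4]
finger_gap: 0.0854
finger_force: 0.0
```

```bash
python3 - <<'E'
from h import *
f=grab_frame("side");save(f,"s14.png",(200,310,225,350),5)
E
```

```text
(no output)
```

View pics/s14.png

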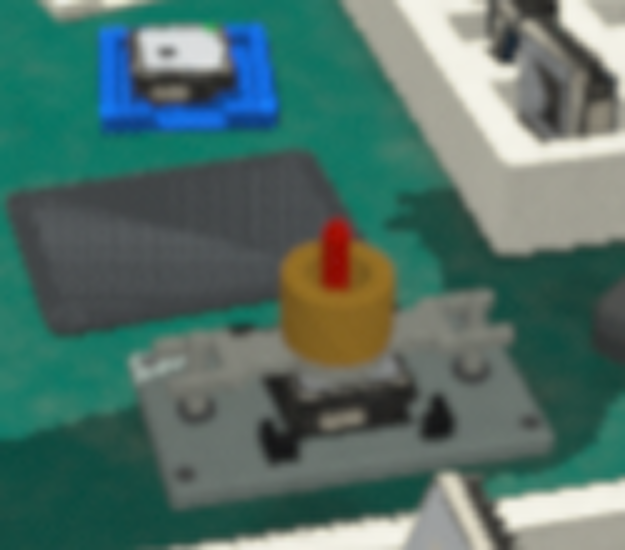

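The picture shows the weight seated over the stem on the bar (about 338, 300), the forks round the posts, and the old module flat in the blue tray.

```bash
python3 -c "
from rig import *
print(job_done())"
```

```text
the job is handed in; nothing more can be done
None
```

The job is handed in at about 44 s of the 128 s: the old module lies in the blue tray, the new one is in the nest with the bar round both posts, and the weight sits on the bar; the last picture showed all of this, but the hand-in returned no verdict.

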